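Switch on the blue drying lamp in the marbling studio

TASK

The prints in the blue tray are ready for their drying lamp: take the orange-handled stylus out of its white pot and, with its rubber foot, flip the blue switch in the row of coloured rocker switches to on by pressing its raised, white-striped half fully down; keep the gripper itself off the blue switch, as it is messy with paint. Leave the red, yellow and green switches as they are, and finally stand the stylus back in the same white pot and let go of it.

Things in the scene. Friction and masses are not known exactly. Their poses are not given: they have to be found in the camera images.
- stylus: Loose upright stylus, 150 mm, 50 g. From the bottom: black rubber foot dia 18 mm, 22 mm long; brass shaft dia 10 mm up to 72 mm; orange handle dia 16 mm from 72 to 150 mm (grip there from above, about 110 mm up, any yaw). Origin: centre of the foot's underside, z along the stylus to the handle. Stands free in the pot, up to 9 mm off its centre.
- holder: White pot fixed to the table on a dark steel disc (dia 90 mm, 5.5 mm thick). Outer dia 52 mm, inner dia 44 mm, rim 70 mm and inner floor 6 mm above the table. Origin: centre of its underside, z up; yaw means nothing. The stylus starts in it and goes back into it.
- switch_blue: Blue switch, one of four in a row (any order, 42 mm apart) on a grey box 110 x 200 x 30 mm, all fixed. Origin: box top (30 mm up) at the switch's centre; z up, y along the row, x to its white-striped end, roughly away from the robot. Paddle 56 (x) x 26 (y) x 6 mm, pivot 26 mm over the origin, tilts 0.3 rad either way; its top at x = 17 mm is 34 mm over the origin when off, 24 mm when on.
- rocker_blue (a joint): angle of the blue rocker: 0 = off (striped half raised; starts here), 0.6 rad = on (striped half fully down, at its stop). Stiff by friction: it stays at whatever angle it is left, so push until it meets its stop, which bears 20 N; about 1 to 2 N at 17 mm from the pivot moves it. With the flat foot upright and centred there, the stop is met with the foot's underside about 27 mm over switch_blue's origin.
- rocker_red (a joint): angle of the red rocker of the same row, built just like the blue one: 0 = off (white-striped half raised), 0.6 rad = on (striped half down). Starts on; leave it on.
- rocker_yellow (a joint): angle of the yellow rocker of the same row, built just like the blue one: 0 = off (white-striped half raised), 0.6 rad = on (striped half down). Starts off; leave it off.
- rocker_green (a joint): angle of the green rocker of the same row, built just like the blue one: 0 = off (white-striped half raised), 0.6 rad = on (striped half down). Starts off; leave it off.
Mind the look-alikes: they are no part of the job. What is shaped like the stylus but turquoise is not meant.

How it is judged:
By the outcome, as a careful person would: the job done as asked, in the order asked, and still so for the second after the job is handed in, with the robot touching nothing.
It also fails if it takes over 43 s, if anything falls off the work surface, if the arm or the gripper's body presses on something with over 40 N, if the wrist force passes 120 N, or if a joint passes its speed limit or range.

ROBOT

A 6-joint arm with a two-finger parallel gripper is mounted at the origin on the work surface. World frame = base frame: x ahead of the robot, y to its left, z up, the work surface at z = 0. Lengths are in m, angles in rad, forces in N, time in s.
With the tool pointing down it reaches from about 0.35 to 0.875 m from the base axis. Payload 4.2 kg.
Tool frame: the origin (TCP) lies midway between the tips of the shut fingers; the grasp point (between the pads) lies 19 mm behind it (hold_point_z is the z of the grasp point in the tool frame, in m); z points along the fingers, y is the line along which they close (so a half turn about z gives the same grasp; the last joint's range is limited). The gripper opens to 87 mm and grips with 3 to 60 N. Pads are 19 mm wide; open, the fingers measure 117 mm over their backs; the gripper's body (75 mm by 190 mm) begins 51 mm behind the grasp point.
Start: joints at [-0.902, 0.385, 0.008, 0, -1.194, -0.259], TCP at [0.249, -0.573, 0.195] pointing down, gripper open.
Joint ranges: [-3.14, 3.14], [-1.21, 2.06], [-1.07, 1.41], [-3.16, 2.05], [-2.99, -0.16], [-3.1, 3.1]. Speed limits (rad/s): [2.79, 2.79, 3.14, 3.14, 3.14, 3.14].

INTERFACE

Orientations are given as a unit quaternion [w, x, y, z].
In Python, from station import read_state, snapshot, finish_job, find_in, hold_point_z gives the robot as it stands. The module is installed in compiled form; this text tells all that it offers.
- The arm moves only by the tool jog_arm, never from a script. Its argument "targets" is a list of rows, each an object of numbers: "dx", "dy", "dz": the shift along the tool's x, y, z in m; "yaw": the turn about the tool's z in rad. A call has exactly 5 rows; each row is the pose to reach, as a shift and turn from the pose commanded when the call began, along the tool's axes at that moment; what a row does not reach only later rows make up. A row lasts 1/8 s, in which the tool goes at most 62.5 mm and 10.7 degrees, less where a joint would pass 70% of its speed; a pose out of reach is approached as far as the arm can. A call with a gripper value outside its range is refused whole. "claw" is the finger opening in m, from 0 to 0.087, set as the call begins (left out, the last holds). The fingers move at their own pace and stop on an object; "force" is the grip in N (left out, the last holds). Time passes only in rows, so rows that repeat a pose let the fingers close, or fill a call up. It gives the time, the measured TCP pose, the force, the opening and the grip force at its end, in the units of the state.
- read_state(): the state, without advancing time (a new reading comes with each control period).
- snapshot(name): name is "side" or "top" or "wrist"; returns a dict with "pixels" (400x640x3 uint8, red, green, blue), "fov_y" (degrees; the focal length in pixels is half the picture's height over the tangent of half this angle, whatever the lens; pixels are square), "cx", "cy" (the principal point, pixels), "rvec" (rotation vector, rad) and "tvec" (3), from world to camera coordinates, as OpenCV has them; the wrist camera has in their place "hand_eye" (4x4, takes a point from camera to tool coordinates, whose origin is the TCP and whose axes are the flange's). Camera axes: x right, y down, z forward; pixel columns grow to the right and rows downward; lengths in m; the calibration is good to about 2 mm. A picture is of the moment at which its call begins: read the wrist's pose just before it. There is no depth.
- finish_job(): hands the job in; it is judged then, once.
Trained networks look in the newest picture that a camera, given by its name, has taken for a name from the list of things; names that differ only in an ending like _2 or _b are one class to them, and where a whole thing is asked for, a point or a joint stands for the part that bears it (a point fixed in the world has none). Each returns a list of dicts, best first, with "conf" (0 to 1); they miss things now and then, are a little off and sometimes report something else, mostly with a low value. They report only what shows in the picture. A call takes as long as a camera call. They do not tell look-alikes from the thing itself.
- find_in(camera, query): "box" ([left, top, width, height] in pixels, round what is visible of it).
The state is a dict: "t": time; "q": joint angles; "qvel": joint speeds; "joint_torque": joint torques, N m; "eef_pos": TCP position; "ee_rot": TCP orientation; "force": force on the tool from outside, world axes, zero at the start; "torque": the same for the moment, N m; "gripper_width": finger opening in m; "finger_force": force on a finger pad.
Only numpy, scipy, OpenCV 4.12 (cv2) and the standard library are available. Lean on these libraries where they do the work, as an engineer would, in place of code of your own. Each camera call takes 0.05 s, during which the arm holds its last target. There are 200 camera calls.

## Working session

There is one attempt and no reset: what is moved stays moved. The work goes in short steps, Python scripts to look and compute and a tool call to move; the robot and the scene stay as the last step left them, time stands still between calls to the robot, and variables do not carry over. Pictures are saved under pics/ and viewed, at most 13 in all, crops included, and the job is handed in when it is done.

Besides the shell and the picture viewer there is one more tool, called after ">>>" by a JSON object that holds its "op" and its "data", one argument or row to a line. jog_arm: Moves the arm, as the interface text tells. Its arguments: {"type":"object","properties":{"targets":{"type":"array","items":{"type":"object","properties":{"dx":{"type":"number"},"dy":{"type":"number"},"dz":{"type":"number"},"yaw":{"type":"number"}}}},"claw":{"type":"number"},"force":{"type":"number"}},"required":["targets"]}

```bash
mkdir -p pics; cat > h.py <<'E'
import numpy as np, cv2, sys
from station import *
def save(n,s): cv2.imwrite(f'pics/{n}.png',s['pixels'][:,:,::-1])
def K(s):
    f=200/np.tan(np.radians(s['fov_y'])/2); return f
def cam(s,st=None):
    """returns R,t world->cam"""
    if 'rvec' in s:
        return cv2.Rodrigues(np.array(s['rvec'],float))[0],np.array(s['tvec'],float).ravel()
    w,x,y,z=st['ee_rot']
    from scipy.spatial.transform import Rotation as Ro
    T=np.eye(4);T[:3,:3]=Ro.from_quat([x,y,z,w]).as_matrix();T[:3,3]=st['eef_pos']
    M=np.linalg.inv(T@np.array(s['hand_eye'])); return M[:3,:3],M[:3,3]
def onplane(s,u,v,z,st=None):
    R,t=cam(s,st);d=R.T@np.array([(u-s['cx'])/K(s),(v-s['cy'])/K(s),1]);c=-R.T@t
    return c+d*(z-c[2])/d[2]
def proj(s,p,st=None):
    R,t=cam(s,st);c=R@np.array(p)+t;return c[0]/c[2]*K(s)+s['cx'],c[1]/c[2]*K(s)+s['cy']
E
python3 - <<'E'
from h import *
st=read_state();print(st['t'],st['eef_pos'],st['ee_rot'],st['gripper_width'],hold_point_z)
for n in ('side','top'):
    s=snapshot(n);save(n+'0',s);print(n,{k:v for k,v in s.items() if k!='pixels'}, -cam(s)[0].T@cam(s)[1])
    for q in ('stylus','holder','switch_blue'):
        for r in find_in(n,q)[:3]: print(q,r)
E
```

```text
0.0 [ 0.24874445 -0.57265131  0.19344755] [-2.69882710e-04 -2.03359446e-01  9.79103545e-01  1.05390097e-03] 0.086694959506226 -0.0187
side {'fov_y': 53.48439512214866, 'cx': 321.9718422818517, 'cy': 201.45474310671185, 'rvec': array([ 2.03435742, -0.60818061,  0.36431736]), 'tvec': array([-0.43408438,  0.21643974,  0.54624684])} [ 0.15614036 -0.53824648  0.46858503]
stylus {'box': [340.7, 224.5, 11.9, 81.2], 'conf': 0.88}
stylus {'box': [412.6, 200.2, 12.5, 55.4], 'conf': 0.81}
stylus {'box': [462.3, 237.3, 31.8, 88.2], 'conf': 0.65}
holder {'box': [380.9, 241.4, 55.3, 57.7], 'conf': 0.97}
switch_blue {'box': [243.7, 163.9, 17.6, 19.0], 'conf': 0.52}
top {'fov_y': 57.728961592856244, 'cx': 314.86587361022805, 'cy': 201.86703885461597, 'rvec': array([ 2.19855499, -2.13398623,  0.16081004]), 'tvec': array([-0.04124592,  0.52390672,  0.82833435])} [ 0.41625643 -0.00819367  0.88824587]
stylus {'box': [423.5, 162.0, 27.9, 20.2], 'conf': 0.69}
stylus {'box': [378.6, 168.0, 15.1, 15.7], 'conf': 0.52}
holder {'box': [361.4, 163.7, 36.6, 38.6], 'conf': 0.75}
switch_blue {'box': [183.3, 192.8, 22.9, 31.7], 'conf': 0.74}
```

View pics/side0.png

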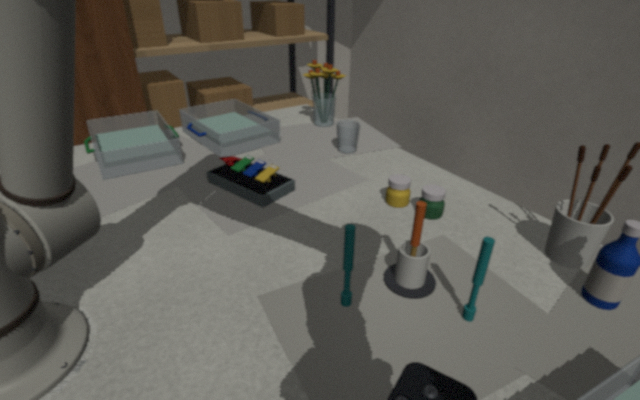

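View pics/top0.png

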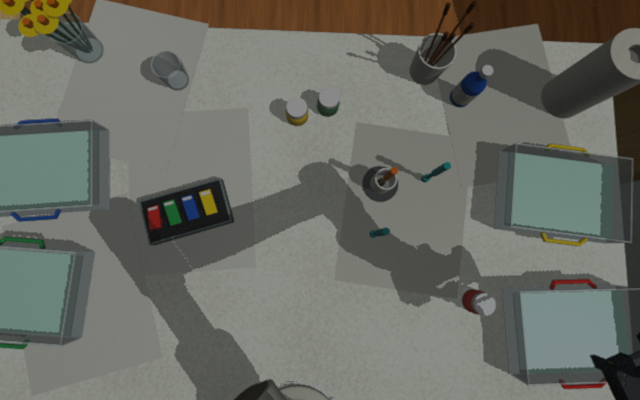

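The side view shows the orange stylus at about (418,228) in the white pot at (410,268). Two turquoise look-alikes stand at (348,265) and (480,278). In the top view the pot is at (380,183), and the switches run red, green, blue (190,207), yellow from left to right.

```bash
cat > loc.py <<'E'
from h import *
S=snapshot('side');T=snapshot('top')
def hsv(s): return cv2.cvtColor(s['pixels'],cv2.COLOR_RGB2HSV)
def mask(s,lo,hi,roi):
    m=cv2.inRange(hsv(s),lo,hi);o=np.zeros_like(m);x0,y0,x1,y1=roi;o[y0:y1,x0:x1]=m[y0:y1,x0:x1];return o
def pts(m): v,u=np.nonzero(m);return np.c_[u,v]
def tri(a,b):
    P=[]
    for s in (S,T):
        R,t=cam(s);k=np.array([[K(s),0,s['cx']],[0,K(s),s['cy']],[0,0,1]]);P.append(k@np.c_[R,t])
    X=cv2.triangulatePoints(P[0],P[1],np.array(a,float).reshape(2,1),np.array(b,float).reshape(2,1));return (X[:3]/X[3]).ravel()
E
python3 - <<'E'
from loc import *
from scipy.optimize import least_squares
oS=pts(mask(S,(3,150,60),(16,255,255),(400,190,440,260)));oT=pts(mask(T,(3,120,60),(18,255,255),(365,155,410,200)))
print(len(oS),oS.min(0),oS.max(0),len(oT),oT.min(0),oT.max(0),oT.mean(0))
print('disc', onplane(T,379.7+.3,183,.0055), onplane(S,409.5,279,.0055))
# stylus handle axis upright: fit x,y from centroid of visible handle rows
top=oS[oS[:,1]<oS[:,1].min()+3].mean(0);print('sidetop',top)
def silh(s,p,b):
    return None
def hull(s,x,y,z0,z1,r=.008):
    a=np.linspace(0,6.28,24);return np.array([proj(s,(x+r*np.cos(t),y+r*np.sin(t),z)) for z in (z0,z1) for t in a])
pot=onplane(T,380,183,.0055)
def ext(h): return np.r_[h.min(0),h.max(0)]
def f(p):
    hT=ext(hull(T,p[0],p[1],.085,.156));hS=ext(hull(S,p[0],p[1],.085,.156))
    eT=np.r_[oT.min(0),oT.max(0)+1];eS=np.r_[oS.min(0),oS.max(0)+1]
    return np.r_[(hT-eT),(hS-eS)[:3]]
r=least_squares(f,pot[:2]);print('stylus',r.x,r.fun.round(1))
for roi,roT in (((335,215,362,310),(365,222,395,240)),((455,230,500,325),(415,155,455,187))):
    a=pts(mask(S,(80,80,20),(100,255,255),roi));b=pts(mask(T,(80,80,20),(100,255,255),roT))
    print('turq',a.min(0),a.max(0),b.min(0),b.max(0))
for n,lo,hi in (('red',(170,150,50),(180,255,255)),('green',(50,120,30),(75,255,255)),('blue',(105,150,50),(125,255,255)),('yel',(20,150,60),(32,255,255))):
    m=pts(mask(T,lo,hi,(140,178,235,245)));rr=cv2.minAreaRect(m.astype(np.float32));print(n,len(m),rr,onplane(T,*rr[0],.056))
m=pts(mask(T,(0,0,0),(180,255,60),(130,170,240,250)))
c=cv2.resize(T['pixels'][165:255,125:245,::-1],None,fx=4,fy=4,interpolation=2);d=cv2.resize(T['pixels'][150:245,360:460,::-1],None,fx=4,fy=4,interpolation=2)
e=np.zeros((380,880,3),np.uint8);e[:360,:480]=c;e[:380,480:]=d;cv2.imwrite('pics/c1.png',e[:,:800])
E
```

```text
347 [411 201] [425 246] 53 [388 167] [397 179] [393.35849057 170.94339623]
disc [ 0.58066621 -0.186357    0.0055    ] [ 0.5786894  -0.18824407  0.0055    ]
sidetop [421.         202.19047619]
stylus [ 0.5793285  -0.18839615] [-3.5  0.   1.5  0.9 -0.1  0.9  1.3]
turq [341 225] [354 305] [370 228] [389 236]
turq [463 237] [493 320] [422 162] [450 181]
red 2 ((152.5, 224.0), (10.630146026611328, 0.0), -131.18592834472656) [0.45985546 0.34200872 0.056     ]
green 284 ((172.29998779296875, 211.9000244140625), (25.298219680786133, 13.281564712524414), 71.56504821777344) [0.48876526 0.29960779 0.056     ]
blue 263 ((190.10003662109375, 206.80001831054688), (24.981992721557617, 12.33288288116455), 71.56504821777344) [0.50171042 0.26014427 0.056     ]
yel 279 ((208.05001831054688, 201.65000915527344), (25.298221588134766, 12.332881927490234), 71.56504821777344) [0.51485804 0.22011426 0.056     ]
```

View pics/c1.png

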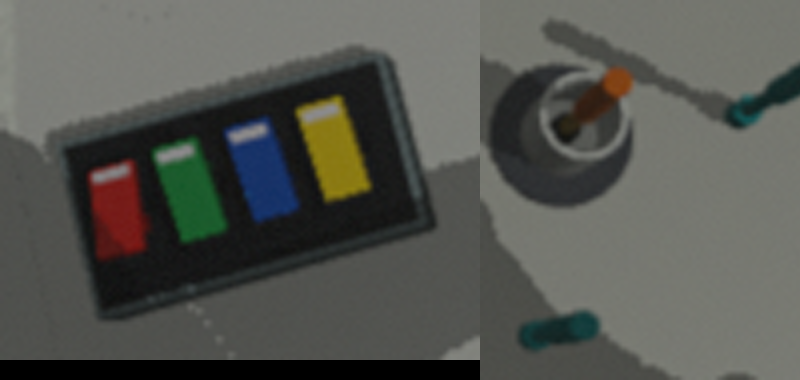

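The crop confirms the order red, green, blue, yellow, and that the stylus stands near the pot's centre. I'm moving above it now, keeping high.

>>> {"op": "jog_arm", "data": {
  "targets": [
    {"dx":-0.03,"dy":0.015,"dz":-0.04},
    {"dx":-0.08,"dy":0.04,"dz":-0.06},
    {"dx":-0.132,"dy":0.065,"dz":-0.06},
    {"dx":-0.185,"dy":0.09,"dz":-0.06},
    {"dx":-0.238,"dy":0.115,"dz":-0.06}
  ],
  "claw": 0.06
}}

```text
invalid input at $.targets[0]: expected keys dx, dy, dz, yaw
```

>>> {"op": "jog_arm", "data": {
  "targets": [
    {"dx":-0.053,"dy":0.026,"yaw":-0.12},
    {"dx":-0.106,"dy":0.052,"yaw":-0.25},
    {"dx":-0.16,"dy":0.078,"yaw":-0.25},
    {"dx":-0.2,"dy":0.098,"yaw":-0.25},
    {"dx":-0.218,"dy":0.106,"yaw":-0.25}
  ]
}}

```text
invalid input at $.targets[0]: expected keys dx, dy, dz, yaw
```

```bash
python3 - <<'E'
from h import *
st=read_state();s=snapshot('wrist');save('w1',s);print(st['t'],st['eef_pos'],st['ee_rot'],st['qvel'].max(),st['force'])
print(-cam(s,st)[0].T@cam(s,st)[1],s['fov_y'])
print(proj(s,(.5793,-.1884,.156),st),proj(s,(.5807,-.1864,.07),st))
for q in ('stylus','holder'):print(find_in('wrist',q))
E
```

```text
0.5 [ 0.2490248  -0.57319133  0.1944997 ] [-1.93779494e-07 -2.03478866e-01  9.79079337e-01  4.74664714e-05] 0.00033937082096363564 [ 0.58847562 -0.18797606 -0.32230037]
[ 0.17509617 -0.60656865  0.38533773] 67.6141456338242
(np.float64(493.227948861939), np.float64(550.5317323508295)) (np.float64(462.51417729617026), np.float64(472.02859391455))
[]
[]
```

View pics/w1.png

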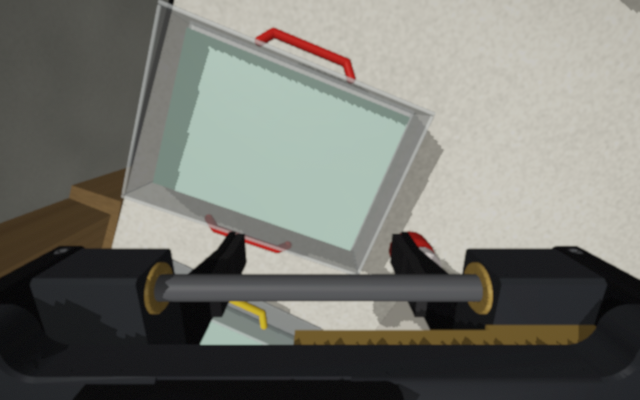

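The wrist view still shows only the start area with the red-handled tray, because the move was refused: every row needs all four keys. I'll resend it.

>>> {"op": "jog_arm", "data": {
  "targets": [
    {"dx":-0.03,"dy":0.015,"dz":-0.04,"yaw":0},
    {"dx":-0.08,"dy":0.04,"dz":-0.06,"yaw":0},
    {"dx":-0.132,"dy":0.065,"dz":-0.06,"yaw":0},
    {"dx":-0.185,"dy":0.09,"dz":-0.06,"yaw":0},
    {"dx":-0.238,"dy":0.115,"dz":-0.06,"yaw":0}
  ],
  "claw": 0.06
}}

```text
t: 1.27
eef_pos: [0.4225, -0.3714, 0.255]
ee_rot: [0.0, -0.203, 0.979, -0.0]
force: [0.1, -1.0, -0.7]
gripper_width: 0.0606
finger_force: 0.0
```

>>> {"op": "jog_arm", "data": {
  "targets": [
    {"dx":-0.053,"dy":0.026,"dz":0,"yaw":-0.12},
    {"dx":-0.106,"dy":0.052,"dz":0,"yaw":-0.25},
    {"dx":-0.16,"dy":0.078,"dz":0,"yaw":-0.25},
    {"dx":-0.2,"dy":0.098,"dz":0,"yaw":-0.25},
    {"dx":-0.218,"dy":0.106,"dz":0,"yaw":-0.25}
  ]
}}

```text
t: 1.9
eef_pos: [0.5804, -0.1869, 0.2543]
ee_rot: [-0.0, -0.325, 0.946, 0.0]
force: [0.6, -0.1, -0.5]
gripper_width: 0.06
finger_force: 0.0
```

```bash
python3 - <<'E'
from h import *
st=read_state();s=snapshot('wrist');save('w2',s);print(st['t'],st['eef_pos'],st['ee_rot'],abs(st['qvel']).max(),st['force'])
print(proj(s,(.5793,-.1884,.156),st),proj(s,(.5807,-.1864,.07),st))
for q in ('stylus','holder'):print(find_in('wrist',q))
E
```

```text
1.9 [ 0.58043794 -0.18685529  0.25430981] [-8.51030862e-05 -3.25135664e-01  9.45667376e-01  8.82999330e-05] 0.19993117146530415 [ 0.57910649 -0.12077153 -0.48186794]
(np.float64(318.30970282779674), np.float64(188.76009322080827)) (np.float64(318.71968305700904), np.float64(172.70497197259968))
[{'box': [212.1, 120.0, 45.9, 22.4], 'conf': 0.9}, {'box': [377.5, 89.3, 46.2, 18.3], 'conf': 0.69}]
[{'box': [292.9, 134.3, 56.6, 57.9], 'conf': 0.92}]
```

View pics/w2.png

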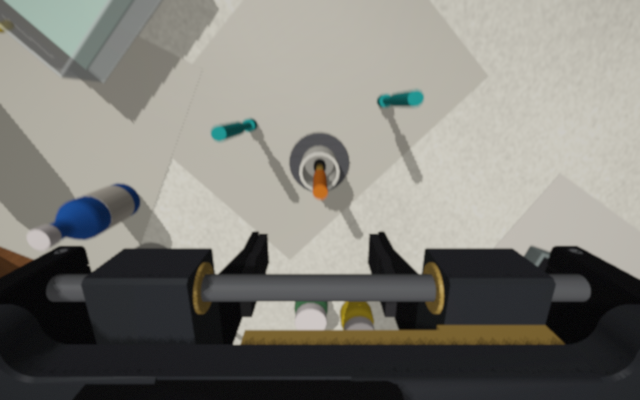

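The wrist view shows the stylus top at about (320,192) and the pot at (320,165), with the turquoise pens clear of both fingers. Next I'll refine the position.

```bash
python3 - <<'E'
from h import *
st=read_state();s=snapshot('wrist')
h=cv2.cvtColor(s['pixels'],cv2.COLOR_RGB2HSV);m=cv2.inRange(h,(3,150,60),(18,255,255))[140:215,290:350]
v,u=np.nonzero(m);u+=290;v+=140
print(u.min(),u.max(),v.min(),v.max())
r=8*K(s)/((st['eef_pos'][2]+.19-.156)*1000);print('r',r)
b=v>v.max()-2*r; c=((u[b].min()+u[b].max())/2,v.max()+.5-r);print(c,onplane(s,*c,.156,st))
w=((h[...,1]<60)&(h[...,2]>130)).astype(np.uint8)[130:205,290:350];
bx=find_in('wrist','holder')[0]['box'];print('disc',bx,onplane(s,bx[0]+bx[2]/2,bx[1]+bx[3]/2,.004,st))
w=(cv2.inRange(h,(0,0,150),(180,70,255)))[130:205,290:350]
n,l,sta,ce=cv2.connectedComponentsWithStats(w);print(sta[1:6]+[290,130,0,0,0],)
i=1+np.argmax(sta[1:,4]);x,y=sta[i,0]+290+sta[i,2]/2,sta[i,1]+130+sta[i,3]/2
print('pred tcp pixel axis',proj(s,(*st['eef_pos'][:2],.156),st))
E
```

```text
313 327 169 198
r 8.289334227946878
(np.float64(320.0), np.float64(190.21066577205312)) [ 0.57818856 -0.18792997  0.156     ]
disc [289.6, 131.3, 58.8, 59.0] [ 0.57606891 -0.18997067  0.004     ]
[[290 130  60  30 536]
 [299 148  41  43 423]
 [347 168   3  16  31]
 [290 171  35  34 408]]
pred tcp pixel axis (np.float64(318.8016204732274), np.float64(190.5999762595947))
```

>>> {"op": "jog_arm", "data": {
  "targets": [
    {"dx":0.002,"dy":0,"dz":0.05,"yaw":0},
    {"dx":0.002,"dy":0,"dz":0.1,"yaw":0},
    {"dx":0.002,"dy":0,"dz":0.14,"yaw":0},
    {"dx":0.002,"dy":0,"dz":0.155,"yaw":0},
    {"dx":0.002,"dy":0,"dz":0.155,"yaw":0}
  ]
}}

```text
t: 2.78
eef_pos: [0.5773, -0.191, 0.0996]
ee_rot: [-0.0, -0.324, 0.946, -0.0]
force: [0.2, 0.5, 1.0]
gripper_width: 0.0597
finger_force: 0.0
```

>>> {"op": "jog_arm", "data": {
  "targets": [
    {"dx":0,"dy":0,"dz":0,"yaw":0},
    {"dx":0,"dy":0,"dz":0,"yaw":0},
    {"dx":0,"dy":0,"dz":0,"yaw":0},
    {"dx":0,"dy":0,"dz":0,"yaw":0},
    {"dx":0,"dy":0,"dz":0,"yaw":0}
  ],
  "claw": 0.0,
  "force": 30
}}

```text
t: 3.4
eef_pos: [0.5777, -0.19, 0.0997]
ee_rot: [0.0, -0.324, 0.946, -0.0]
force: [-0.6, 0.6, -0.0]
gripper_width: 0.0178
finger_force: 0.0
```

>>> {"op": "jog_arm", "data": {
  "targets": [
    {"dx":0,"dy":0,"dz":0,"yaw":0},
    {"dx":0,"dy":0,"dz":0,"yaw":0},
    {"dx":0,"dy":0,"dz":0,"yaw":0},
    {"dx":0,"dy":0,"dz":-0.01,"yaw":0},
    {"dx":0,"dy":0,"dz":-0.02,"yaw":0}
  ]
}}

```text
t: 4.03
eef_pos: [0.5778, -0.1902, 0.1203]
ee_rot: [0.0, -0.324, 0.946, -0.0]
force: [0.7, -0.1, 0.3]
gripper_width: 0.0151
finger_force: 29.9
```

>>> {"op": "jog_arm", "data": {
  "targets": [
    {"dx":0,"dy":0,"dz":-0.03,"yaw":0},
    {"dx":0,"dy":0,"dz":-0.06,"yaw":0},
    {"dx":0,"dy":0,"dz":-0.1,"yaw":0},
    {"dx":0,"dy":0,"dz":-0.115,"yaw":0},
    {"dx":0,"dy":0,"dz":-0.115,"yaw":0}
  ]
}}

```text
t: 4.65
eef_pos: [0.578, -0.19, 0.2355]
ee_rot: [0.001, -0.324, 0.946, -0.0]
force: [-0.5, 0.0, -1.4]
gripper_width: 0.0152
finger_force: 30.0
```

```bash
python3 - <<'E'
from h import *
st=read_state();s=snapshot('side');save('s3',s);print(st['t'],st['eef_pos'],st['force'],st['gripper_width'],st['finger_force'])
s=snapshot('wrist');save('w3',s)
print(find_in('wrist','stylus'),find_in('wrist','holder'))
a=cv2.imread('pics/s3.png');b=cv2.imread('pics/w3.png')
cv2.imwrite('pics/c3.png',np.hstack([cv2.resize(a[100:310,320:480],None,fx=2.4,fy=2.4),cv2.resize(b[80:290,230:390],None,fx=2.4,fy=2.4)]))
E
```

```text
4.65 [ 0.57796327 -0.18997759  0.23548368] [-0.53010921  0.00298404 -1.39948559] 0.015177435600723512 29.950020723044872
[{'box': [202.3, 123.5, 53.3, 25.9], 'conf': 0.85}, {'box': [301.0, 185.1, 29.4, 89.4], 'conf': 0.84}, {'box': [382.3, 93.4, 52.0, 15.5], 'conf': 0.65}] [{'box': [290.5, 137.5, 62.1, 57.0], 'conf': 0.76}]
```

View pics/c3.png

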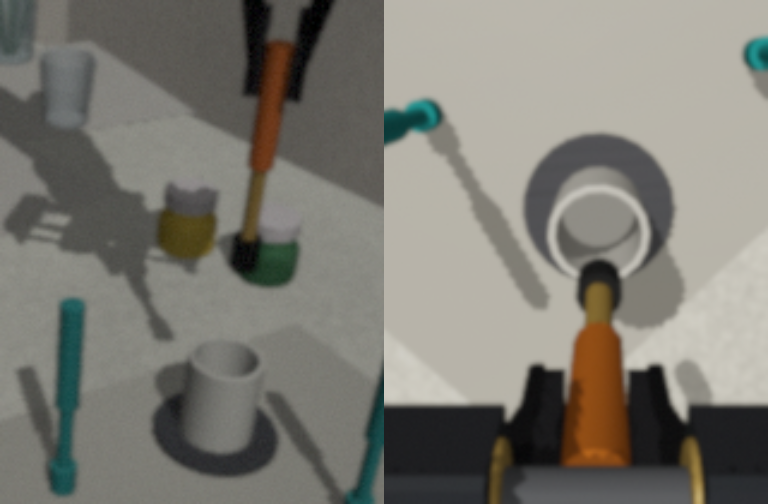

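The stylus is held upright with its foot clear of the pot. I'll carry it over beyond the switch row for a near look.

>>> {"op": "jog_arm", "data": {
  "targets": [
    {"dx":-0.02,"dy":0.03,"dz":0,"yaw":0},
    {"dx":-0.05,"dy":0.07,"dz":0,"yaw":0},
    {"dx":-0.08,"dy":0.11,"dz":0,"yaw":0},
    {"dx":-0.115,"dy":0.16,"dz":0,"yaw":0},
    {"dx":-0.15,"dy":0.21,"dz":0,"yaw":0}
  ]
}}

```text
t: 5.48
eef_pos: [0.5667, 0.0694, 0.2333]
ee_rot: [-0.001, -0.324, 0.946, -0.0]
force: [0.8, 0.2, 0.1]
gripper_width: 0.0154
finger_force: 29.9
```

>>> {"op": "jog_arm", "data": {
  "targets": [
    {"dx":-0.035,"dy":0.05,"dz":0,"yaw":0},
    {"dx":-0.07,"dy":0.1,"dz":0,"yaw":0},
    {"dx":-0.105,"dy":0.145,"dz":0,"yaw":0},
    {"dx":-0.125,"dy":0.17,"dz":0,"yaw":0},
    {"dx":-0.135,"dy":0.184,"dz":0,"yaw":0}
  ]
}}

```text
t: 6.1
eef_pos: [0.5606, 0.2973, 0.2327]
ee_rot: [-0.001, -0.325, 0.946, -0.001]
force: [-0.7, 0.0, -1.3]
gripper_width: 0.015
finger_force: 29.9
```

>>> {"op": "jog_arm", "data": {
  "targets": [
    {"dx":0,"dy":0,"dz":0,"yaw":0},
    {"dx":0,"dy":0,"dz":0,"yaw":0},
    {"dx":0,"dy":0,"dz":0,"yaw":0},
    {"dx":0,"dy":0,"dz":0,"yaw":0},
    {"dx":0,"dy":0,"dz":0,"yaw":0}
  ]
}}

```text
t: 6.72
eef_pos: [0.5614, 0.2954, 0.2348]
ee_rot: [0.0, -0.324, 0.946, 0.0]
force: [-0.5, -0.4, -0.7]
gripper_width: 0.0151
finger_force: 30.0
```

```bash
python3 - <<'E'
from h import *
st=read_state();s=snapshot('wrist');save('w4',s);print(st['t'],st['eef_pos'],st['ee_rot'],st['q'].round(2),st['force'],st['finger_force'])
h=cv2.cvtColor(s['pixels'],cv2.COLOR_RGB2HSV)
for n,lo,hi in (('green',(50,120,30),(75,255,255)),('blue',(105,150,50),(125,255,255)),('yel',(22,150,60),(32,255,255))):
    m=cv2.inRange(h,lo,hi);m[240:]=0;k,l,S,C=cv2.connectedComponentsWithStats(m);i=1+np.argmax(S[1:,4]);v,u=np.nonzero(l==i)
    q=cv2.boxPoints(cv2.minAreaRect(np.c_[u,v].astype(np.float32)));P=np.array([onplane(s,*c,.056,st) for c in q]);print(n,S[i],q.round().tolist(),P.mean(0).round(4),P[:,:2].round(3).tolist())
print('blue est',proj(s,(.502,.260,.056),st),'foot pred',proj(s,(*st['eef_pos'][:2],st['eef_pos'][2]-.0937),st))
for q in ('switch_blue','stylus'):print(find_in('wrist',q))
E
```

```text
6.725 [0.56141534 0.29544876 0.23477022] [ 1.26669509e-04 -3.23637094e-01  9.46181278e-01  6.21188497e-05] [ 0.74  0.38  0.1  -0.   -1.29 -1.65] [-0.47967996 -0.38442252 -0.69409249] 29.950373698957264
green [ 341  102   36   52 1007] [[339.0, 147.0], [355.0, 101.0], [378.0, 108.0], [362.0, 155.0]] [0.4882 0.2993 0.056 ] [[0.52, 0.295], [0.466, 0.276], [0.457, 0.303], [0.51, 0.323]]
blue [308  89  36  53 995] [[306.0, 134.0], [323.0, 88.0], [345.0, 96.0], [329.0, 143.0]] [0.5012 0.2592 0.056 ] [[0.533, 0.254], [0.479, 0.237], [0.47, 0.264], [0.524, 0.282]]
yel [ 274   76   37   54 1076] [[272.0, 123.0], [288.0, 75.0], [312.0, 83.0], [296.0, 131.0]] [0.5144 0.219  0.056 ] [[0.547, 0.214], [0.492, 0.197], [0.482, 0.224], [0.537, 0.241]]
blue est (np.float64(325.70408686400725), np.float64(116.8896613170199)) foot pred (np.float64(318.85827829620337), np.float64(191.75581158593272))
[{'box': [302.3, 87.2, 45.0, 56.8], 'conf': 0.82}]
[{'box': [301.0, 184.9, 30.7, 90.8], 'conf': 0.74}]
```

View pics/w4.png

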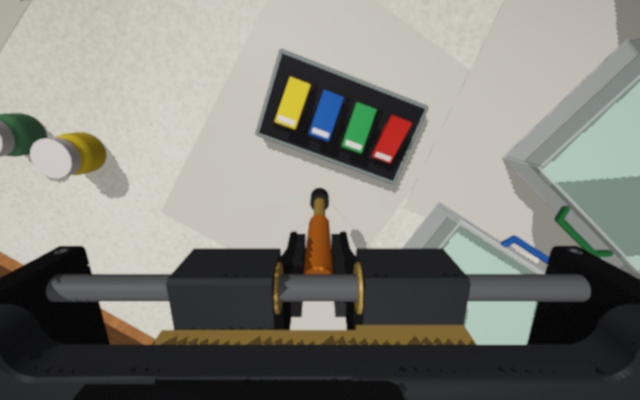

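The wrist view shows the blue rocker at (326,116), agreeing with the top camera, and the foot at (319,194). I'll go over its striped half and hover.

>>> {"op": "jog_arm", "data": {
  "targets": [
    {"dx":0.025,"dy":0.001,"dz":0.0,"yaw":0},
    {"dx":0.05,"dy":0.003,"dz":0.01,"yaw":0},
    {"dx":0.054,"dy":0.003,"dz":0.04,"yaw":0},
    {"dx":0.054,"dy":0.003,"dz":0.056,"yaw":0},
    {"dx":0.054,"dy":0.003,"dz":0.056,"yaw":0}
  ]
}}

```text
t: 7.5
eef_pos: [0.5165, 0.2649, 0.1774]
ee_rot: [-0.001, -0.324, 0.946, -0.001]
force: [0.5, -0.7, -0.7]
gripper_width: 0.0151
finger_force: 30.0
```

```bash
python3 - <<'E'
from h import *
st=read_state();print(st['t'],st['eef_pos'],st['force'])
W=snapshot('wrist');S=snapshot('side');T=snapshot('top')
for n,s in (('w5',W),('s5',S),('t5',T)): save(n,s)
a,b,c=[cv2.imread(f'pics/{n}.png') for n in ('w5','s5','t5')]
r=lambda i:cv2.resize(i,(390,292),interpolation=2)
cv2.imwrite('pics/c5.png',np.vstack([np.hstack([r(a[100:250,220:420]),r(b[80:215,190:370])]),np.hstack([r(c[150:255,120:260]),r(c[150:255,120:260])])]))
E
```

```text
7.5 [0.51653874 0.26491597 0.17735588] [ 0.54078876 -0.6823412  -0.69142016]
```

View pics/c5.png

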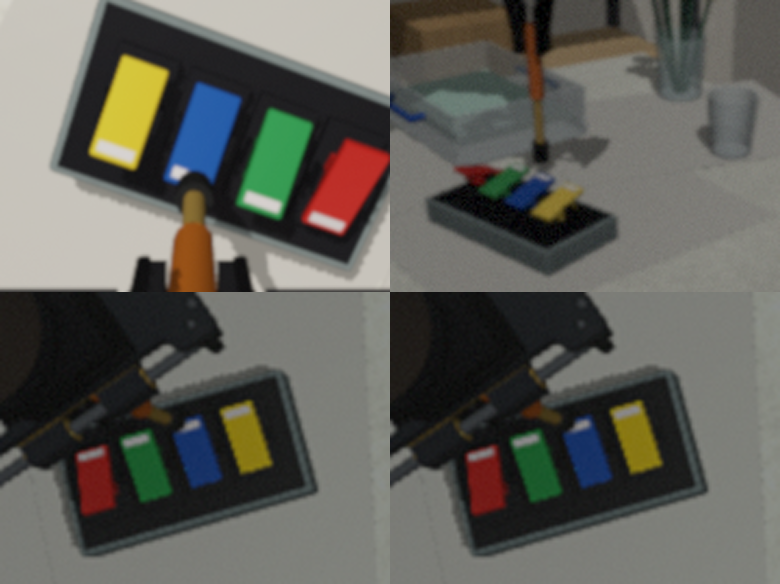

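The foot hovers over the blue striped end, clear of its neighbours. Now I'll press gradually.

>>> {"op": "jog_arm", "data": {
  "targets": [
    {"dx":0,"dy":0,"dz":0.012,"yaw":0},
    {"dx":0,"dy":0,"dz":0.018,"yaw":0},
    {"dx":0,"dy":0,"dz":0.022,"yaw":0},
    {"dx":0,"dy":0,"dz":0.025,"yaw":0},
    {"dx":0,"dy":0,"dz":0.026,"yaw":0}
  ]
}}

```text
t: 8.28
eef_pos: [0.5171, 0.2653, 0.1526]
ee_rot: [0.0, -0.324, 0.946, 0.0]
force: [0.8, -0.1, -0.2]
gripper_width: 0.0151
finger_force: 30.0
```

>>> {"op": "jog_arm", "data": {
  "targets": [
    {"dx":0,"dy":0,"dz":0.001,"yaw":0},
    {"dx":0,"dy":0,"dz":0.002,"yaw":0},
    {"dx":0,"dy":0,"dz":0.002,"yaw":0},
    {"dx":0,"dy":0,"dz":0.002,"yaw":0},
    {"dx":0,"dy":0,"dz":0.002,"yaw":0}
  ]
}}

```text
t: 8.9
eef_pos: [0.5169, 0.2653, 0.1507]
ee_rot: [0.0, -0.324, 0.946, 0.0]
force: [1.1, -0.6, 1.7]
gripper_width: 0.0153
finger_force: 30.0
```

>>> {"op": "jog_arm", "data": {
  "targets": [
    {"dx":0,"dy":0,"dz":0.0005,"yaw":0},
    {"dx":0,"dy":0,"dz":0.001,"yaw":0},
    {"dx":0,"dy":0,"dz":0.001,"yaw":0},
    {"dx":0,"dy":0,"dz":0.001,"yaw":0},
    {"dx":0,"dy":0,"dz":0.001,"yaw":0}
  ]
}}

```text
t: 9.52
eef_pos: [0.5168, 0.2652, 0.1495]
ee_rot: [-0.0, -0.324, 0.946, -0.0]
force: [0.1, 0.2, 1.3]
gripper_width: 0.0156
finger_force: 30.0
```

>>> {"op": "jog_arm", "data": {
  "targets": [
    {"dx":0,"dy":0,"dz":0.0005,"yaw":0},
    {"dx":0,"dy":0,"dz":0.001,"yaw":0},
    {"dx":0,"dy":0,"dz":0.001,"yaw":0},
    {"dx":0,"dy":0,"dz":0.001,"yaw":0},
    {"dx":0,"dy":0,"dz":0.001,"yaw":0}
  ]
}}

```text
t: 10.15
eef_pos: [0.5168, 0.2652, 0.1485]
ee_rot: [-0.0, -0.324, 0.946, 0.0]
force: [2.4, 0.4, 1.9]
gripper_width: 0.0151
finger_force: 30.0
```

>>> {"op": "jog_arm", "data": {
  "targets": [
    {"dx":0,"dy":0,"dz":0.0005,"yaw":0},
    {"dx":0,"dy":0,"dz":0.001,"yaw":0},
    {"dx":0,"dy":0,"dz":0.001,"yaw":0},
    {"dx":0,"dy":0,"dz":0.001,"yaw":0},
    {"dx":0,"dy":0,"dz":0.001,"yaw":0}
  ]
}}

```text
t: 10.78
eef_pos: [0.5171, 0.2654, 0.148]
ee_rot: [0.0, -0.324, 0.946, 0.0]
force: [0.7, -0.1, 3.3]
gripper_width: 0.0151
finger_force: 30.0
```

```bash
python3 - <<'E'
from h import *
st=read_state();print(st['t'],st['eef_pos'],st['force'])
W=snapshot('wrist');S=snapshot('side')
for n,s in (('w6',W),('s6',S)): save(n,s)
a,b=[cv2.imread(f'pics/{n}.png') for n in ('w6','s6')]
r=lambda i:cv2.resize(i,(400,400),interpolation=2)
cv2.imwrite('pics/c6.png',np.hstack([r(a[80:260,230:410]),r(b[90:210,190:310])]))
E
```

```text
10.775 [0.51710445 0.26536956 0.14795844] [ 0.65746457 -0.10459497  3.31771198]
```

View pics/c6.png

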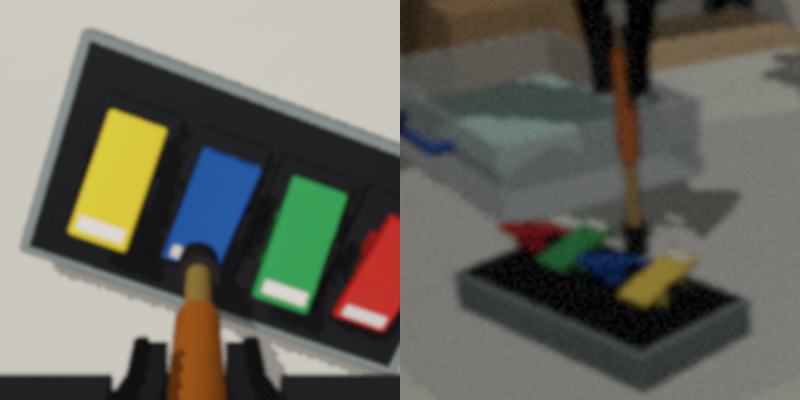

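Blue now tilts opposite to yellow and green, under the foot alone. I'll keep pushing until the stop clearly bears.

>>> {"op": "jog_arm", "data": {
  "targets": [
    {"dx":0,"dy":0,"dz":0.0005,"yaw":0},
    {"dx":0,"dy":0,"dz":0.001,"yaw":0},
    {"dx":0,"dy":0,"dz":0.001,"yaw":0},
    {"dx":0,"dy":0,"dz":0.001,"yaw":0},
    {"dx":0,"dy":0,"dz":0.001,"yaw":0}
  ]
}}

```text
t: 11.5
eef_pos: [0.5176, 0.2656, 0.1477]
ee_rot: [0.001, -0.324, 0.946, 0.0]
force: [0.8, -0.5, 6.5]
gripper_width: 0.0151
finger_force: 30.0
```

>>> {"op": "jog_arm", "data": {
  "targets": [
    {"dx":0,"dy":0,"dz":0.0005,"yaw":0},
    {"dx":0,"dy":0,"dz":0.001,"yaw":0},
    {"dx":0,"dy":0,"dz":0.001,"yaw":0},
    {"dx":0,"dy":0,"dz":0.001,"yaw":0},
    {"dx":0,"dy":0,"dz":0.001,"yaw":0}
  ]
}}

```text
t: 12.12
eef_pos: [0.5181, 0.2658, 0.1476]
ee_rot: [0.002, -0.324, 0.946, 0.0]
force: [0.7, -0.1, 8.2]
gripper_width: 0.0151
finger_force: 29.9
```

It has stopped moving while the force climbs past 8 N, so the stop is met. Lifting and checking.

>>> {"op": "jog_arm", "data": {
  "targets": [
    {"dx":0,"dy":0,"dz":-0.01,"yaw":0},
    {"dx":0,"dy":0,"dz":-0.03,"yaw":0},
    {"dx":0,"dy":0,"dz":-0.06,"yaw":0},
    {"dx":0,"dy":0,"dz":-0.09,"yaw":0},
    {"dx":-0.03,"dy":0,"dz":-0.091,"yaw":0}
  ]
}}

```text
t: 12.75
eef_pos: [0.5402, 0.2835, 0.2394]
ee_rot: [0.001, -0.324, 0.946, 0.001]
force: [-0.0, -0.0, -0.3]
gripper_width: 0.0151
finger_force: 30.0
```

>>> {"op": "jog_arm", "data": {
  "targets": [
    {"dx":-0.03,"dy":0,"dz":0,"yaw":0},
    {"dx":-0.03,"dy":0,"dz":0,"yaw":0},
    {"dx":-0.03,"dy":0,"dz":0,"yaw":0},
    {"dx":-0.03,"dy":0,"dz":0,"yaw":0},
    {"dx":-0.03,"dy":0,"dz":0,"yaw":0}
  ]
}}

```text
t: 13.38
eef_pos: [0.5638, 0.3016, 0.2369]
ee_rot: [0.0, -0.324, 0.946, 0.0]
force: [-0.2, -0.4, -0.1]
gripper_width: 0.0146
finger_force: 29.9
```

```bash
python3 - <<'E'
from h import *
st=read_state();print(st['t'],st['eef_pos'],st['force'])
W=snapshot('wrist');print(find_in('wrist','stylus'));S=snapshot('side')
for n,s in (('w7',W),('s7',S)): save(n,s)
a,b=[cv2.imread(f'pics/{n}.png') for n in ('w7','s7')]
r=lambda i:cv2.resize(i,(400,400),interpolation=2)
cv2.imwrite('pics/c7.png',np.hstack([r(a[60:280,230:450]),r(b[90:210,190:310])]))
E
```

```text
13.375 [0.56375712 0.30163356 0.23691394] [-0.21256039 -0.38314816 -0.09570061]
[{'box': [302.3, 186.0, 27.9, 87.8], 'conf': 0.84}]
```

View pics/c7.png

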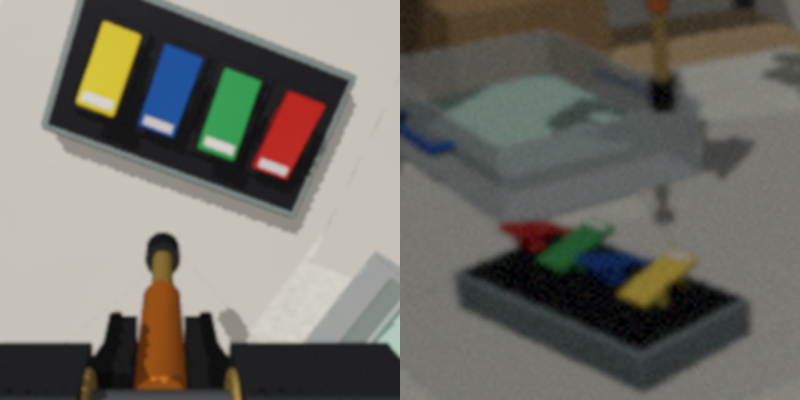

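Blue is now down like red, while yellow and green are still raised. The stylus sits unchanged in the grip (foot at about (319,195)), so I'm returning to the pot.

>>> {"op": "jog_arm", "data": {
  "targets": [
    {"dx":0.02,"dy":-0.03,"dz":0,"yaw":0},
    {"dx":0.05,"dy":-0.07,"dz":0,"yaw":0},
    {"dx":0.08,"dy":-0.11,"dz":0,"yaw":0},
    {"dx":0.115,"dy":-0.16,"dz":0,"yaw":0},
    {"dx":0.15,"dy":-0.205,"dz":0,"yaw":0}
  ]
}}

```text
t: 14.15
eef_pos: [0.5712, 0.0463, 0.2369]
ee_rot: [0.0, -0.324, 0.946, -0.0]
force: [0.9, 0.8, -0.1]
gripper_width: 0.0152
finger_force: 30.0
```

>>> {"op": "jog_arm", "data": {
  "targets": [
    {"dx":0.035,"dy":-0.05,"dz":0,"yaw":0},
    {"dx":0.07,"dy":-0.1,"dz":0,"yaw":0},
    {"dx":0.105,"dy":-0.145,"dz":0,"yaw":0},
    {"dx":0.13,"dy":-0.178,"dz":0,"yaw":0},
    {"dx":0.14,"dy":-0.192,"dz":0,"yaw":0}
  ]
}}

```text
t: 14.78
eef_pos: [0.578, -0.1916, 0.2365]
ee_rot: [-0.0, -0.323, 0.947, 0.0]
force: [0.2, 0.5, -0.1]
gripper_width: 0.0151
finger_force: 30.0
```

>>> {"op": "jog_arm", "data": {
  "targets": [
    {"dx":0,"dy":0,"dz":0,"yaw":0},
    {"dx":0,"dy":0,"dz":0,"yaw":0},
    {"dx":0,"dy":0,"dz":0,"yaw":0},
    {"dx":0,"dy":0,"dz":0,"yaw":0},
    {"dx":0,"dy":0,"dz":0,"yaw":0}
  ]
}}

```text
t: 15.4
eef_pos: [0.5785, -0.1889, 0.2366]
ee_rot: [0.0, -0.324, 0.946, -0.0]
force: [1.0, -0.1, -1.2]
gripper_width: 0.015
finger_force: 29.9
```

```bash
python3 - <<'E'
from h import *
st=read_state();print(st['t'],st['eef_pos'],st['force'])
W=snapshot('wrist');b=find_in('wrist','holder')[0]['box'];print(b,onplane(W,b[0]+b[2]/2,b[1]+b[3]/2,.004,st),find_in('wrist','stylus'))
E
```

```text
15.4 [ 0.57852826 -0.18892084  0.23664305] [ 0.97027124 -0.08632991 -1.20556218]
[290.4, 133.0, 60.2, 62.2] [ 0.57559648 -0.18759206  0.004     ] [{'box': [203.8, 121.5, 49.6, 25.4], 'conf': 0.89}, {'box': [379.2, 92.5, 52.3, 18.8], 'conf': 0.73}]
```

Back within 1 mm of the pickup pose. Lowering it into the pot.

>>> {"op": "jog_arm", "data": {
  "targets": [
    {"dx":0,"dy":0,"dz":0.03,"yaw":0},
    {"dx":0,"dy":0,"dz":0.065,"yaw":0},
    {"dx":0,"dy":0,"dz":0.1,"yaw":0},
    {"dx":0,"dy":0,"dz":0.125,"yaw":0},
    {"dx":0,"dy":0,"dz":0.133,"yaw":0}
  ]
}}

```text
t: 16.18
eef_pos: [0.5774, -0.1894, 0.1018]
ee_rot: [-0.002, -0.324, 0.946, 0.001]
force: [0.5, 0.2, -0.3]
gripper_width: 0.015
finger_force: 30.0
```

>>> {"op": "jog_arm", "data": {
  "targets": [
    {"dx":0,"dy":0,"dz":0.001,"yaw":0},
    {"dx":0,"dy":0,"dz":0.002,"yaw":0},
    {"dx":0,"dy":0,"dz":0.003,"yaw":0},
    {"dx":0,"dy":0,"dz":0.003,"yaw":0},
    {"dx":0,"dy":0,"dz":0.003,"yaw":0}
  ]
}}

```text
t: 16.8
eef_pos: [0.5786, -0.1894, 0.1009]
ee_rot: [0.0, -0.324, 0.946, -0.0]
force: [0.9, -0.3, -1.7]
gripper_width: 0.015
finger_force: 30.0
```

>>> {"op": "jog_arm", "data": {
  "targets": [
    {"dx":0,"dy":0,"dz":0.0005,"yaw":0},
    {"dx":0,"dy":0,"dz":0.001,"yaw":0},
    {"dx":0,"dy":0,"dz":0.0015,"yaw":0},
    {"dx":0,"dy":0,"dz":0.0015,"yaw":0},
    {"dx":0,"dy":0,"dz":0.0015,"yaw":0}
  ]
}}

```text
t: 17.42
eef_pos: [0.5787, -0.1895, 0.0996]
ee_rot: [0.0, -0.324, 0.946, -0.0]
force: [0.5, -0.5, 3.4]
gripper_width: 0.0152
finger_force: 30.0
```

>>> {"op": "jog_arm", "data": {
  "targets": [
    {"dx":0,"dy":0,"dz":0.0005,"yaw":0},
    {"dx":0,"dy":0,"dz":0.001,"yaw":0},
    {"dx":0,"dy":0,"dz":0.0015,"yaw":0},
    {"dx":0,"dy":0,"dz":0.0015,"yaw":0},
    {"dx":0,"dy":0,"dz":0.0015,"yaw":0}
  ]
}}

```text
t: 18.05
eef_pos: [0.5795, -0.1898, 0.0994]
ee_rot: [0.001, -0.324, 0.946, -0.001]
force: [-0.9, 1.1, 10.0]
gripper_width: 0.0153
finger_force: 30.0
```

It's seated on the floor. I'll relieve the pressure, then release.

>>> {"op": "jog_arm", "data": {
  "targets": [
    {"dx":0,"dy":0,"dz":-0.001,"yaw":0},
    {"dx":0,"dy":0,"dz":-0.0015,"yaw":0},
    {"dx":0,"dy":0,"dz":-0.0015,"yaw":0},
    {"dx":0,"dy":0,"dz":-0.0015,"yaw":0},
    {"dx":0,"dy":0,"dz":-0.0015,"yaw":0}
  ]
}}

```text
t: 18.68
eef_pos: [0.5788, -0.1896, 0.0995]
ee_rot: [0.0, -0.324, 0.946, -0.0]
force: [-0.5, -0.1, 5.4]
gripper_width: 0.0152
finger_force: 30.0
```

>>> {"op": "jog_arm", "data": {
  "targets": [
    {"dx":0,"dy":0,"dz":0,"yaw":0},
    {"dx":0,"dy":0,"dz":0,"yaw":0},
    {"dx":0,"dy":0,"dz":0,"yaw":0},
    {"dx":0,"dy":0,"dz":0,"yaw":0},
    {"dx":0,"dy":0,"dz":0,"yaw":0}
  ],
  "claw": 0.05
}}

```text
t: 19.3
eef_pos: [0.5784, -0.1895, 0.0989]
ee_rot: [-0.0, -0.324, 0.946, 0.0]
force: [-0.1, 0.1, -0.2]
gripper_width: 0.049
finger_force: 0.0
```

>>> {"op": "jog_arm", "data": {
  "targets": [
    {"dx":0,"dy":0,"dz":0,"yaw":0},
    {"dx":0,"dy":0,"dz":-0.01,"yaw":0},
    {"dx":0,"dy":0,"dz":-0.04,"yaw":0},
    {"dx":0,"dy":0,"dz":-0.09,"yaw":0},
    {"dx":0,"dy":0,"dz":-0.15,"yaw":0}
  ]
}}

```text
t: 19.92
eef_pos: [0.5778, -0.1894, 0.2505]
ee_rot: [-0.001, -0.324, 0.946, 0.0]
force: [1.4, -0.6, -0.1]
gripper_width: 0.0498
finger_force: 0.0
```

>>> {"op": "jog_arm", "data": {
  "targets": [
    {"dx":0,"dy":0,"dz":0,"yaw":0},
    {"dx":0,"dy":0,"dz":0,"yaw":0},
    {"dx":0,"dy":0,"dz":0,"yaw":0},
    {"dx":0,"dy":0,"dz":0,"yaw":0},
    {"dx":0,"dy":0,"dz":0,"yaw":0}
  ]
}}

```text
t: 20.55
eef_pos: [0.5782, -0.1895, 0.2482]
ee_rot: [-0.001, -0.324, 0.946, 0.0]
force: [0.2, -0.2, 0.3]
gripper_width: 0.0498
finger_force: 0.0
```

```bash
python3 - <<'E'
from h import *
print(read_state()['t'],read_state()['eef_pos'],abs(read_state()['qvel']).max())
T=snapshot('top');S=snapshot('side');save('t8',T);save('s8',S)
a,b=[cv2.imread(f'pics/{n}.png') for n in ('t8','s8')]
cv2.imwrite('pics/c8.png',np.hstack([cv2.resize(a[165:255,130:240],(400,327),interpolation=2),cv2.resize(b[140:330,240:480],(400,327),interpolation=2)]))
E
```

```text
20.55 [ 0.57822339 -0.18946294  0.24824979] 0.005714538039328667
```

View pics/c8.png

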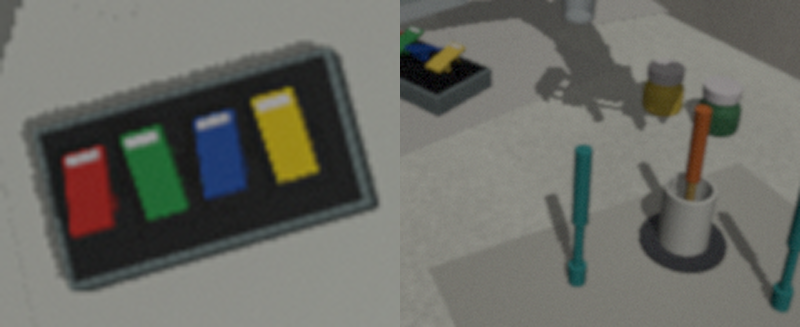

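The stylus stands in the pot. Blue is on like red, green and yellow are still raised, and the gripper is clear of everything.

```bash
python3 -c "
from station import *
print(finish_job())"
```

```text
the job is handed in; nothing more can be done
None
```

The blue switch was pressed fully to its stop with the stylus's foot and is on, red is still on with yellow and green off, the stylus is back upright in its white pot and released, and the job was handed in at about 20.6 s.

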